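# Pack the fitter's case, hasp it and pin it shut

### The job

Pack the open blue case for the road: lay every kit item that lies on the near bench left of the case (of beech block, tape measure, steel weight and yellow blade case two or three are there; the like at the far end of the bench do not belong to it) down in its well, and only then put the plywood cover board in over them so that it sits flat on its four corner posts. Then close the lid fully, next swing the steel hasp down over the staple until it lies flat, and last push the yellow-handled locking pin right through the staple loop above the hasp and let go. Leave the other things on the bench where they are.

Things in the scene. Friction and masses are not known exactly. Their poses are not given: they have to be found in the camera images.
- chest: Blue steel case fixed to the bench, 232 (x) x 262 (y) x 120 mm high. Origin on the bench under its centre; its x points from its front to its back (hinge side), y to its left, z up; turned by up to 0.2 rad. Behind: the open well. In front (case x -116 to -46): a solid deck, flat top at z 120 mm, carrying the staple.
- well_floor (a point): Centre of the well's floor, at case x 35, y 0, z 6 mm; axes as the case's. The well is 150 (x) x 250 (y) mm inside, its 6 mm walls' rim 106 mm above this floor. Wooden posts 20 x 20 mm in its four corners, tops 64 mm above the floor, carry the cover board. Items up to 60 mm high lying between the posts pass under the board.
- staple_loop (a point): Centre of the opening of the steel staple, an upright loop standing on the deck at case x -81, y 0; axes as the case's. The loop lies in the case's x-z plane: opening 26 mm wide (x), from the deck (16 mm below this point) to 16 mm above this point; 8 mm thick along y, top of its bar 22 mm above this point. The pin goes through along y, from either side.
- lid (a joint): Lid angle, rad: 0 closed, grows as it opens, starts about 1.6 to 1.75 (upright), stop at 1.8. A stiff hinge: the lid stays where it is left; it takes some 3 to 5 N at its free edge. Closed, it is a plate 162 (x) x 262 (y) x 8 mm with its upper face at z 120 mm, level with the deck.
- lid_hinge (a point): Middle of the lid's hinge line, at case x 116, z 116 mm, hinge axis along the case's y.
- lid_edge (a point): Middle of the lid's free edge, 162 mm from the hinge line, half-way through its 8 mm thickness.
- hasp (a joint): Hasp angle relative to the lid, rad: 0 = in line with the lid (flat on the deck over the staple when the lid is closed), grows as it swings up and back, starts about 1.2 to 1.8, stop at 2.0. A stiff hinge: stays where it is left; 1 to 2 N moves it.
- hasp_hinge (a point): Middle of the hasp's hinge line on the upper face of the lid at its free edge (6 mm above the lid's mid-plane); axis along the case's y.
- hasp_tip (a point): Free end of the hasp, 85 mm from its hinge: a steel strap 60 mm wide, 4 mm thick, with a slot (from 12 to 53 mm from the hinge, 18 mm wide) that drops over the staple and a solid red-edged end tab (53 to 85 mm). Flat, its upper face is 4 mm above the deck and its end juts 15 mm beyond the deck's front.
- pin_grip (a point): Centre of the locking pin's yellow square handle, 32 x 50 x 32 mm (the 50 along the pin); a round steel rod 10 mm thick, 75 mm long leaves the handle's end along this point's -y. The same on all four sides; it lies with its axis 16 mm above what it lies on, on the bench or the deck alike. 0.14 kg.
- pin_tip (a point): Tip of the pin's rod, 100 mm from pin_grip along its -y.
- board_grip (a point): Centre of the bar handle of the plywood cover board: bar 12 mm wide (x), 90 mm long (y), 12 mm high, 28 mm above the board's underside. The board is 138 (x) x 238 (y) x 6 mm and about 0.25 kg; in the case it lies with its long side along the case's y, with 6 mm clearance all round (either way round), handle centred at case x 35, y 0, z 98 mm.
- wood_block_centre (a point): Centre of the beech block, 42 (x) x 105 (y) x 28 (z) mm. May be absent.
- tape_measure_centre (a point): Centre of the black and yellow tape measure, 30 (x) x 68 (y) x 60 (z) mm, standing on edge. May be absent.
- steel_weight_centre (a point): Centre of the steel weight, 40 (x) x 62 (y) x 51 (z) mm over all: a block 26 mm high with a black knob 22 mm wide on top; about 0.6 kg. May be absent.
- blade_case_centre (a point): Centre of the flat yellow blade case, 26 (x) x 105 (y) x 13 (z) mm. May be absent.
- elbow_cover_4: Bystander: white moulded pipe-elbow cover, 93 x 91 x 75 mm, origin under its centre.
- tape_foil: Bystander: roll of white foil tape, 100 mm across, 38 mm high, origin under its centre.
- seam_roller: Bystander: seam roller with wooden handle, 47 x 166 x 31 mm, origin under its centre.

How it is judged:
By the outcome, as a careful person would: the job done as asked, in the order asked, and still so for the second after the job is handed in, with the robot touching nothing.
Of wood_block, tape_measure, steel_weight, blade_case only 2 to 3 are there at a start; the rules pass over those that are not, and their reading is None.
At some moment in a run one of wood_block, steel_weight, blade_case, pin may be knocked a few centimetres aside while the robot is not near it.
Once in a run the grip may slacken for a moment while it holds something.
It also fails if it takes over 208 s, if anything falls off the work surface, if the arm or the gripper's body presses on something with over 40 N, if the wrist force passes 120 N, or if a joint passes its speed limit or range.

### The arm

A 6-joint arm with a two-finger parallel gripper is mounted at the origin on the work surface; the furniture and walls round the work are solid. World frame = base frame: x ahead of the robot, y to its left, z up, the work surface at z = 0. Lengths are in m, angles in rad, forces in N, time in s.
With the tool pointing down it reaches from about 0.3 to 0.85 m from the base axis. Payload 4.2 kg.
Tool frame: the origin (TCP) lies where the fingers leave the gripper's body, on its centre line; the fingertips stand 78 mm ahead of it and the grasp point (between the pads) lies 60 mm ahead of it (arm.tcp_to_tips is the distance from the TCP to the fingertips, in m); z points along the fingers, y is the line along which they close (so a half turn about z gives the same grasp; the last joint's range is limited). The gripper opens to 91 mm and grips with 3 to 60 N. Pads are 32 mm wide; open, the fingers measure 118 mm over their backs; the gripper's body (76 mm by 178 mm) begins 60 mm behind the grasp point.
Start: joints at [-1.203, 0.32, 1.565, -0, 1.257, -0.02], TCP at [0.217, -0.532, 0.292] pointing down, gripper open.
Joint ranges: [-3.11, 3.11], [-0.84, 2.01], [0.21, 2.61], [-1.34, 4.49], [0.05, 2.63], [-2.56, 2.56]. Speed limits (rad/s): [2.57, 2.57, 3.14, 3.14, 3.14, 3.14].

### API

Orientations are given as a unit quaternion [w, x, y, z].
In Python, from bench import arm, snapshot, get_calibration, models gives the robot as it stands. The module is installed in compiled form; this text tells all that it offers.
- The arm moves only by the tool arm_command, never from a script. Its argument "deltas" is text: rows parted by semicolons, each of 6 numbers parted by spaces: the shift along the world's x, y, z in cm, then the turn, a rotation vector about the world's x, y, z in rad. A call has 1 to 8 rows; each row shifts and turns the commanded pose from where the row before left it; what a row does not reach is not made up. A row lasts 1/10 s, in which the tool goes at most 50 mm and 8.59 degrees, less where a joint would pass 70% of its speed; a pose out of reach is approached as far as the arm can. A call is refused whole if a number of a shift passes 5 or a number of a turn 0.15, either way. A call with a gripper value outside its range is refused whole. "hand" is the opening, from 0 (shut) to 1 (fully open), set as the call begins (left out, the last holds). The fingers move at their own pace and stop on an object; the grip force is fixed at half the most. Time passes only in rows, so rows that do not move let the fingers close. It gives the time, the measured TCP pose, the force, the opening and the grip force at its end, in the units of the state.
- arm.get_obs(): the state, without advancing time (a new reading comes with each control period).
- snapshot(name): name is "scene" or "top"; returns (picture, depth): 480x640x3 uint8, red, green, blue; 480x640 float32, m along the optical axis (not along the pixel's ray), 0 where there is no reading.
- get_calibration(name): a dict with "fx", "fy", "cx", "cy" (pixels), "dist" ([k1, k2, p1, p2, k3] as OpenCV has them; the pictures are not rectified), "xyz" and "rotation" of the camera in the world. Camera axes: x right, y down, z forward; pixel columns grow to the right and rows downward; lengths in m; the calibration is good to about 2 mm. A picture is of the moment at which its call begins. get_calibration takes no time and is no camera call.
- arm.job_done(): hands the job in; it is judged then, once.
Trained networks look in the newest picture that a camera, given by its name, has taken for a name from the list of things; names that differ only in an ending like _2 or _b are one class to them, and where a whole thing is asked for, a point or a joint stands for the part that bears it (a point fixed in the world has none). Each returns a list of dicts, best first, with "confidence" (0 to 1); they miss things now and then, are a little off and sometimes report something else, mostly with a low value. They report only what shows in the picture. A call takes as long as a camera call.
- models.search_frame(camera, thing): "at" ([x, y, z] in m, in world coordinates, good to about 4 mm: the middle of the surface that is visible of it).
- models.landmark_of(camera, thing): "at" ([x, y, z] in m, in world coordinates, good to about 4 mm: a listed point, or the origin of a listed thing).
The state is a dict: "time_s": time; "joints": joint angles; "qvel": joint speeds; "joint_efforts": joint torques, N m; "tool_pos": TCP position; "tcp_rot": TCP orientation; "force": force on the tool from outside, world axes, zero at the start; "ft_torque": the same for the moment, N m; "gripper_width": finger opening in m; "gripper_force": force on a finger pad.
Only numpy, scipy, OpenCV 4.12 (cv2) and the standard library are available. Lean on these libraries where they do the work, as an engineer would, in place of code of your own. Each camera call takes 0.05 s, during which the arm holds its last target. There are 200 camera calls.

## Working session

There is one attempt and no reset: what is moved stays moved. The work goes in short steps, Python scripts to look and compute and a tool call to move; the robot and the scene stay as the last step left them, time stands still between calls to the robot, and variables do not carry over. Pictures are saved under pics/ and viewed, at most 14 in all, crops included, and the job is handed in when it is done.

Besides the shell and the picture viewer there is one more tool, called after "Request:" in YAML: its name, and indented under it one key for each argument. arm_command: Moves the arm, as the interface text tells. Its arguments: {"type":"object","properties":{"deltas":{"type":"string"},"hand":{"type":"number"}},"required":["deltas"]}

```bash
mkdir -p pics
cat > h.py <<'E'
import numpy as np, cv2
from bench import arm, snapshot, get_calibration, models
def cal(n):
    c=get_calibration(n);K=np.array([[c['fx'],0,c['cx']],[0,c['fy'],c['cy']],[0,0,1.]])
    R=np.array(c['rotation'],float)
    if R.shape!=(3,3):
        from scipy.spatial.transform import Rotation as T
        R=T.from_quat([R[1],R[2],R[3],R[0]]).as_matrix()
    return K,np.array(c['dist'],float),R,np.array(c['xyz'],float)
def cloud(n,d):
    K,D,R,t=cal(n);v,u=np.mgrid[0:480,0:640]
    p=cv2.undistortPoints(np.stack([u,v],-1).reshape(-1,1,2).astype(float),K,D).reshape(480,640,2)
    P=np.dstack([p*d[...,None],d]);P=P@R.T+t;P[d==0]=np.nan
    return P
def save(n,im): cv2.imwrite('pics/'+n+'.png',im[...,::-1])
def look(n,cam):
    im,d=snapshot(cam);save(n,im);np.savez('pics/'+n+'.npz',im=im,d=d);return im,cloud(cam,d)
E
python3 - <<'E'
from h import *
for c in ['scene','top']:
    im,P=look(c+'0',c);print(c,cal(c)[2:])
    for t in ['chest','staple_loop','lid_edge','lid_hinge','hasp_hinge','hasp_tip','pin_grip','pin_tip','board_grip','wood_block_centre','tape_measure_centre','steel_weight_centre','blade_case_centre','well_floor','seam_roller','tape_foil','elbow_cover_4']:
        print(t,[(round(r['confidence'],2),np.round(r['at'],3).tolist()) for r in models.landmark_of(c,t)][:4])
print(arm.get_obs())
E
```

```text
scene (array([[-0.78420935, -0.3858411 ,  0.4859448 ],
       [-0.62023729,  0.46481159, -0.63186698],
       [ 0.01792747, -0.79691708, -0.60382263]]), array([-0.16914489,  0.95920209,  1.00820001]))
chest [(0.66, [0.507, -0.182, 0.004])]
staple_loop [(0.83, [0.431, -0.175, 0.132])]
lid_edge [(0.96, [0.643, -0.196, 0.276])]
lid_hinge [(0.74, [0.644, -0.193, 0.277]), (0.68, [0.622, -0.193, 0.113])]
hasp_hinge [(0.63, [0.646, -0.194, 0.275]), (0.19, [0.722, 0.364, 0.004])]
hasp_tip [(0.83, [0.73, -0.201, 0.25]), (0.49, [0.624, -0.194, 0.117])]
pin_grip [(0.94, [0.408, 0.201, 0.02])]
pin_tip [(0.88, [0.407, 0.096, 0.017])]
board_grip [(0.59, [0.606, 0.148, 0.027]), (0.21, [0.644, -0.189, 0.274])]
wood_block_centre []
tape_measure_centre [(0.73, [0.442, 0.44, 0.007]), (0.64, [0.555, 0.428, 0.03]), (0.62, [0.723, 0.365, 0.002])]
steel_weight_centre [(0.92, [0.449, 0.339, 0.025]), (0.5, [0.646, -0.194, 0.274])]
blade_case_centre []
well_floor [(0.56, [0.544, -0.186, 0.005])]
seam_roller [(0.58, [0.586, -0.424, -0.002]), (0.32, [0.645, -0.195, 0.276])]
tape_foil [(0.57, [0.72, 0.362, 0.005
[... 1164 characters left out ...]
time_s': 1.8, 'joints': array([-1.20299948e+00,  3.19608685e-01,  1.56448033e+00, -1.10920939e-05,
        1.25740995e+00, -1.99754785e-02]), 'qvel': array([-0.00142537, -0.00119862, -0.00117303, -0.00026658,  0.00065742,
       -0.00048363]), 'joint_efforts': array([-2.73223610e-03, -4.12356699e+01, -2.32232326e+01,  7.26747815e-02,
        3.77510581e-02,  2.57918077e-05]), 'tool_pos': array([ 0.21743984, -0.53231811,  0.2922786 ]), 'tcp_rot': array([4.70550975e-05, 9.81262555e-01, 1.92675362e-01, 2.91008510e-06]), 'force': array([-0.70415529,  0.20311192,  0.11358453]), 'ft_torque': array([-0.00701685,  0.04039582, -0.01147986]), 'gripper_force': 0.0, 'gripper_width': 0.09129439159941369}
```

View pics/top0.png

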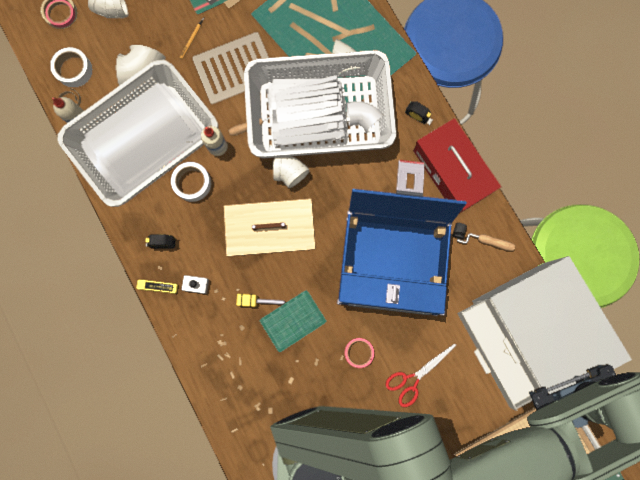

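View pics/scene0.png

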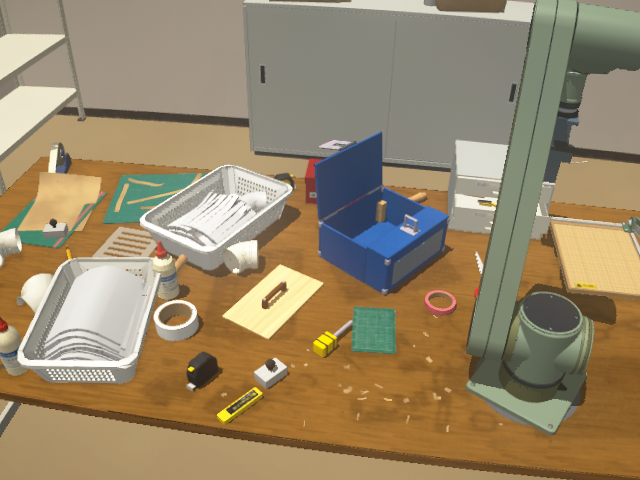

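Top view: tape measure (160,242), blade case (157,287), steel weight (195,285), pin (262,300), board (270,227) and case (395,265). There's no beech block on the near bench. I'll measure orientations from the depth.

```bash
cat >> h.py <<'E'
def rect(P,c,r,zmin,zmax,name=''):
    m=(np.hypot(P[...,0]-c[0],P[...,1]-c[1])<r)&(P[...,2]>zmin)&(P[...,2]<zmax)
    q=P[m]
    if len(q)<5: print(name,'few',len(q));return
    (cx,cy),(w,h),a=cv2.minAreaRect((q[:,:2]*1000).astype(np.float32))
    if w<h: w,h,a=h,w,a+90
    a=(np.radians(a)+np.pi/2)%np.pi-np.pi/2
    print(name,'c',round(cx/1e3,4),round(cy/1e3,4),'long',round(w),'short',round(h),'longdir',round(a,3),'ztop',round(np.percentile(q[:,2],95),4),len(q))
E
python3 - <<'E'
from h import *
z=np.load('pics/top0.npz');P=cloud('top',z['d'])
print(np.nanmedian(P[300:320,200:230,2]))
rect(P,(.559,.432),.07,.03,.08,'tape')
rect(P,(.442,.441),.07,.007,.03,'blade')
rect(P,(.446,.339),.05,.014,.04,'weight');rect(P,(.446,.339),.05,.035,.07,'knob')
rect(P,(.41,.2),.045,.01,.05,'pinhandle');rect(P,(.405,.15),.12,.008,.05,'pin all')
rect(P,(.605,.15),.16,.003,.012,'board');rect(P,(.605,.15),.1,.018,.05,'bar')
C=np.array([.51,-.185])
rect(P,C,.2,.112,.125,'rim+deck')
rect(P,(.431,-.175),.05,.135,.17,'staple')
rect(P,(.44,-.18),.2,.117,.123,'deck')
rect(P,(.66,-.195),.2,.2,.3,'lid')
for t in ['lid_edge','hasp_tip']: pass
E
```

```text
0.0005080406944721894
tape c 0.5598 0.4322 long 68 short 32 longdir -1.548 ztop 0.0641 327
blade c 0.4434 0.4401 long 128 short 128 longdir 0.815 ztop 0.0194 458
weight c 0.4497 0.3476 long 80 short 40 longdir 1.457 ztop 0.0333 308
knob c 0.4469 0.3415 long 51 short 24 longdir 1.367 ztop 0.057 62
pinhandle c 0.4046 0.1981 long 72 short 61 longdir 0.992 ztop 0.0382 280
pin all c 0.4099 0.1481 long 237 short 224 longdir 1.362 ztop 0.037 596
board c 0.6017 0.1507 long 317 short 313 longdir 1.372 ztop 0.0108 4672
bar c 0.5939 0.1288 long 140 short 114 longdir 1.393 ztop 0.0412 173
rim+deck c 0.5083 -0.201 long 305 short 231 longdir 1.48 ztop 0.1242 3083
staple c 0.4302 -0.174 long 38 short 8 longdir -0.098 ztop 0.1633 57
deck c 0.5011 -0.2188 long 340 short 244 longdir 1.404 ztop 0.1226 1855
lid c 0.6811 -0.1966 long 261 short 103 longdir 1.48 ztop 0.2802 2269
```

```bash
cat >> h.py <<'E'
def seg(im,P,box,kind,name='',zmin=-1,zmax=1):
    hsv=cv2.cvtColor(im,cv2.COLOR_RGB2HSV).astype(int);u0,v0,u1,v1=box
    H,S,V=hsv[...,0],hsv[...,1],hsv[...,2]
    m={'yellow':(H>20)&(H<35)&(S>120)&(V>120),'white':(S<60)&(V>110),'ply':(H>12)&(H<32)&(V>190)&(S<150),'dark':(V<110)}[kind]
    m=m&(P[...,2]>zmin)&(P[...,2]<zmax);k=np.zeros_like(m);k[v0:v1,u0:u1]=1;m=(m&k).astype(np.uint8)
    n,l,st,_=cv2.connectedComponentsWithStats(m)
    i=1+np.argmax(st[1:,4]);q=P[l==i]
    (cx,cy),(w,h),a=cv2.minAreaRect((q[:,:2]*1000).astype(np.float32))
    if w<h: w,h,a=h,w,a+90
    a=(np.radians(a)+np.pi/2)%np.pi-np.pi/2
    e=np.linalg.eigh(np.cov(q[:,:2].T))[1][:,1];ad=np.arctan(e[1]/e[0])
    print(name,'c',round(cx/1e3,4),round(cy/1e3,4),'med',np.round(np.median(q,0),4),'size',round(w),round(h),'dir',round(a,3),'pca',round(ad,3),len(q))
E
python3 - <<'E'
from h import *
z=np.load('pics/top0.npz');P=cloud('top',z['d']);im=z['im']
seg(im,P,(130,270,182,305),'yellow','blade')
seg(im,P,(180,272,215,300),'white','weight')
seg(im,P,(230,285,262,315),'yellow','pinh')
seg(im,P,(255,290,290,312),'white','rod')
seg(im,P,(215,190,325,265),'ply','board')
seg(im,P,(245,215,295,240),'dark','bar')
im2=cv2.resize(im[195:325,120:320],(800,520),interpolation=cv2.INTER_CUBIC);save('crop0',im2)
E
```

```text
blade c 0.4429 0.443 med [0.438  0.4408 0.011 ] size 111 29 dir 1.472 pca 1.469 191
weight c 0.45 0.3424 med [0.448  0.3368 0.0266] size 69 42 dir 1.456 pca 1.462 334
pinh c 0.411 0.2023 med [0.4096 0.1942 0.0315] size 55 34 dir 1.524 pca 1.481 150
rod c 0.4089 0.1378 med [0.4085 0.1352 0.0204] size 74 10 dir 1.528 pca 1.538 105
board c 0.6099 0.151 med [0.6077 0.1503 0.0064] size 241 142 dir -1.469 pca -1.466 4264
bar c 0.6036 0.1469 med [0.6035 0.1439 0.0322] size 86 5 dir -1.48 pca -1.47 69
```

View pics/crop0.png

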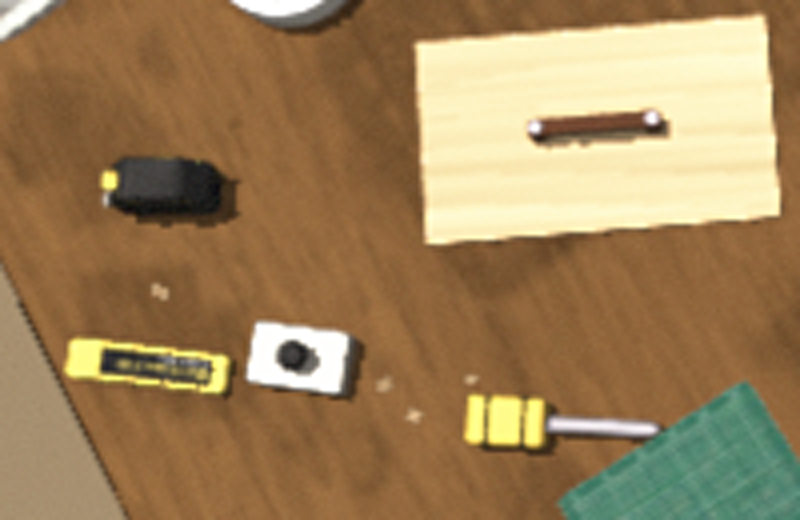

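Request:
arm_command:
  deltas: "2.3 3.8 0.6 0 0 0.135;2.3 3.8 0.6 0 0 0.135;2.3 3.8 0.6 0 0 0.135;2.3 3.8 0.6 0 0 0.135;2.3 3.8 0.6 0 0 0.135;2.3 3.8 0.6 0 0 0.135;2.3 3.8 0.6 0 0 0.135;2.3 3.8 0.6 0 0 0.135"
  hand: 0.7

```text
time_s: 2.6
tool_pos: [0.402, -0.2267, 0.3408]
tcp_rot: [0.0, 0.741, 0.672, 0.0]
force: [0.9, 0.1, -0.3]
gripper_width: 0.0639
gripper_force: 0.0
```

Request:
arm_command:
  deltas: "0.5 4.5 0 0 0 0;0.5 4.5 0 0 0 0;0.5 4.5 0 0 0 0;0.5 4.5 0 0 0 0;0.5 4.5 0 0 0 0;0.5 4.5 0 0 0 0;0.5 4.5 0 0 0 0;0.5 4.5 0 0 0 0"

```text
time_s: 3.4
tool_pos: [0.4412, 0.1336, 0.3406]
tcp_rot: [0.0, 0.742, 0.67, 0.0]
force: [1.0, 0.2, 0.2]
gripper_width: 0.064
gripper_force: 0.0
```

Request:
arm_command:
  deltas: "0 3.85 -1.5 0 0 0;0 3.85 -1.5 0 0 0;0 3.85 -1.5 0 0 0;0 3.85 -1.5 0 0 0;0 3.85 -1.5 0 0 0;0 3.85 -1.5 0 0 0;0 3.85 -1.5 0 0 0;0 3.85 -1.5 0 0 0"

```text
time_s: 4.2
tool_pos: [0.4412, 0.4413, 0.2196]
tcp_rot: [0.0, 0.742, 0.67, 0.0]
force: [0.7, 0.6, 0.6]
gripper_width: 0.0638
gripper_force: 0.0
```

```bash
cat >> h.py <<'E'
def find(things,cams=('top','scene')):
    for c in cams:
        im,P=look('tmp',c)
        for t in things: print(c,t,[(round(r['confidence'],2),np.round(r['at'],3).tolist()) for r in models.landmark_of(c,t)][:2])
    return im,P
def st():
    o=arm.get_obs();w,x,y,z=o['tcp_rot']
    from scipy.spatial.transform import Rotation as T
    R=T.from_quat([x,y,z,w]).as_matrix()
    print('t',round(o['time_s'],2),'tcp',np.round(o['tool_pos'],4),'close',round(np.arctan2(R[1,1],R[0,1]),3),'z',np.round(R[:,2],3),'w',round(o['gripper_width'],4),'gf',round(o['gripper_force'],1),'F',np.round(o['force'],1),'j',np.round(o['joints'],2))
E
python3 - <<'E'
from h import *
st();find(['blade_case_centre','steel_weight_centre'])
E
```

```text
t 4.2 tcp [0.4412 0.4413 0.2196] close -0.103 z [ 0. -0. -1.] w 0.0638 gf 0.0 F [0.7 0.6 0.6] j [ 0.77  0.45  1.56 -0.    1.14  0.87]
top blade_case_centre []
top steel_weight_centre [(0.59, [0.443, 0.335, 0.027]), (0.55, [0.511, -0.188, -0.001])]
scene blade_case_centre [(0.63, [0.443, 0.437, 0.003])]
scene steel_weight_centre [(0.93, [0.453, 0.336, 0.026])]
```

Request:
arm_command:
  deltas: "0.2 0 -3.5 0 0 0;0 0 -3.5 0 0 0;0 0 -3.5 0 0 0;0 0 -2 0 0 0;0 0 -1.3 0 0 0;0 0 0 0 0 0"

```text
time_s: 5.1
tool_pos: [0.4434, 0.4384, 0.0815]
tcp_rot: [0.0, 0.743, 0.669, -0.001]
force: [0.5, -0.0, -0.7]
gripper_width: 0.064
gripper_force: 0.0
```

Request:
arm_command:
  deltas: "0 0 0 0 0 0;0 0 0 0 0 0;0 0 0 0 0 0;0 0 0 0 0 0;0 0 0 0 0 0"
  hand: 0

```text
time_s: 5.6
tool_pos: [0.4434, 0.4399, 0.0828]
tcp_rot: [-0.0, 0.743, 0.67, 0.0]
force: [-0.7, -0.3, 0.1]
gripper_width: 0.0268
gripper_force: 0.2
```

Request:
arm_command:
  deltas: "0 0 2 0 0 0;0 0 3 0 0 0;0 0 4 0 0 0;0 0 4 0 0 0;0 0 4 0 0 0;0 0 4 0 0 0"

```text
time_s: 6.2
tool_pos: [0.4431, 0.4395, 0.294]
tcp_rot: [0.0, 0.743, 0.67, 0.0]
force: [0.3, -0.1, -0.2]
gripper_width: 0.0257
gripper_force: 30.0
```

Request:
arm_command:
  deltas: "0.6 -3.5 0 0 0 -0.13;0.6 -3.9 0 0 0 -0.13;0.6 -3.9 0 0 0 -0.13;0.6 -3.9 0 0 0 -0.13;0.6 -3.9 0 0 0 -0.13;0.6 -3.9 0 0 0 -0.13;0.6 -3.9 0 0 0 -0.13;0.6 -3.9 0 0 0 -0.13"

```text
time_s: 7.0
tool_pos: [0.4913, 0.1301, 0.2924]
tcp_rot: [0.0, 0.978, 0.21, 0.0]
force: [0.5, 1.4, -0.1]
gripper_width: 0.025
gripper_force: 30.0
```

Request:
arm_command:
  deltas: "0.6 -3.9 0 0 0 -0.13;0.6 -3.9 0 0 0 -0.13;0.7 -3.9 0 0 0 -0.13;0.7 -3.9 0 0 0 -0.13;0.7 -3.9 0 0 0 0;0.7 -3.9 0 0 0 0;0.7 -3.9 0 0 0 0;0.7 -4.2 0 0 0 0"

```text
time_s: 7.8
tool_pos: [0.5454, -0.1847, 0.2924]
tcp_rot: [-0.0, 0.999, -0.046, 0.0]
force: [1.4, -0.6, -0.4]
gripper_width: 0.0258
gripper_force: 30.0
```

Run:
```python
from h import *
st();find(['blade_case_centre','steel_weight_centre','well_floor','staple_loop','lid_hinge'])
```

```text
t 7.8 tcp [ 0.5454 -0.1847  0.2924] close -1.663 z [ 0.  0. -1.] w 0.0258 gf 30.0 F [ 1.4 -0.6 -0.4] j [-0.35  0.32  1.56  0.    1.26  1.32]
top blade_case_centre [(0.48, [0.545, -0.187, 0.215])]
top steel_weight_centre [(0.67, [0.444, 0.337, 0.027])]
top well_floor [(0.7, [0.543, -0.183, 0.004])]
top staple_loop []
top lid_hinge [(0.98, [0.627, -0.19, 0.115])]
scene blade_case_centre [(0.64, [0.547, -0.183, 0.212]), (0.17, [0.429, -0.174, 0.132])]
scene steel_weight_centre [(0.58, [0.45, 0.336, 0.025])]
scene well_floor [(0.93, [0.547, -0.185, 0.005]), (0.18, [0.406, 0.099, 0.016])]
scene staple_loop [(0.8, [0.429, -0.176, 0.134])]
scene lid_hinge [(0.8, [0.625, -0.191, 0.114])]
```

View pics/tmp.png

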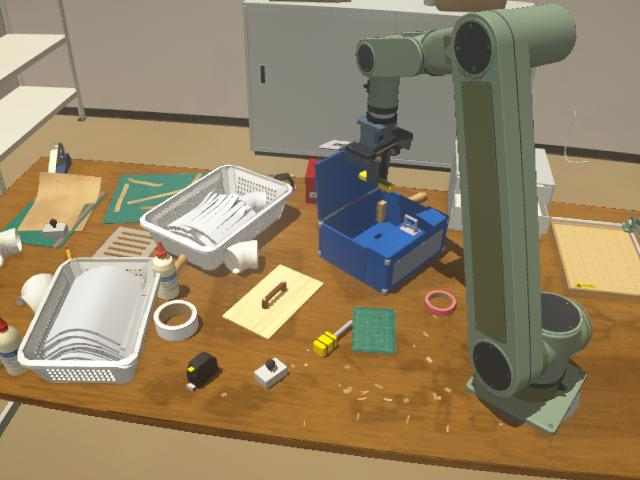

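Request:
arm_command:
  deltas: "0 0 -4 0 0 0;0 0 -4 0 0 0;0 0 -4 0 0 0;0 0 -3.5 0 0 0;0 0 -2.2 0 0 0;0 0 -1.5 0 0 0;0 0 -1 0 0 0;0 0 0 0 0 0"

```text
time_s: 9.2
tool_pos: [0.5455, -0.183, 0.0897]
tcp_rot: [-0.0, 0.999, -0.046, -0.0]
force: [0.8, -0.4, -0.6]
gripper_width: 0.0253
gripper_force: 30.0
```

Run:
```python
from h import *
st()
```

```text
t 9.2 tcp [ 0.5455 -0.183   0.0897] close -1.663 z [-0.001  0.    -1.   ] w 0.0253 gf 30.0 F [ 0.8 -0.4 -0.6] j [-0.34  0.52  1.82 -0.    0.8   1.32]
```

Request:
arm_command:
  deltas: "0 0 -0.1 0 0 0;0 0 0 0 0 0;0 0 0 0 0 0;0 0 2 0 0 0;0 0 4 0 0 0;0 0 4.5 0 0 0;0 0 4.5 0 0 0;0 0 4.5 0 0 0"
  hand: 0.5

```text
time_s: 10.0
tool_pos: [0.5451, -0.1832, 0.2866]
tcp_rot: [0.0, 0.999, -0.046, 0.0]
force: [0.8, -0.1, 0.2]
gripper_width: 0.0457
gripper_force: 0.0
```

Request:
arm_command:
  deltas: "-0.6 4.3 0 0 0 0;-0.8 4.4 0 0 0 0;-0.8 4.4 0 0 0 0;-0.8 4.4 0 0 0 0;-0.8 4.4 0 0 0 0;-0.8 4.4 0 0 0 0;-0.8 4.4 0 0 0 0;-0.8 4.4 0 0 0 0"
  hand: 0.6

```text
time_s: 10.8
tool_pos: [0.4827, 0.1693, 0.2849]
tcp_rot: [-0.0, 0.999, -0.046, 0.001]
force: [1.2, 0.2, 0.4]
gripper_width: 0.0547
gripper_force: 0.0
```

Request:
arm_command:
  deltas: "-0.8 4.4 -1 0 0 0;-0.8 4.4 -1 0 0 0;-0.7 4.4 -1 0 0 0;-0.6 4.1 -2 0 0 0"

```text
time_s: 11.2
tool_pos: [0.4544, 0.3431, 0.2356]
tcp_rot: [-0.001, 0.999, -0.046, 0.002]
force: [1.3, 0.7, 0.6]
gripper_width: 0.0546
gripper_force: 0.0
```

Run:
```python
from h import *
st();find(['blade_case_centre','steel_weight_centre','tape_measure_centre'],['scene']);im,P=find(['blade_case_centre','steel_weight_centre','tape_measure_centre'],['top'])
rect(P,(.5457,-.1847),.06,.012,.03,'blade in well');seg(im,P,(300,200,470,300),'yellow','blade');seg(im,P,(180,272,215,300),'white','weight')
save('c2',cv2.resize(im[180:320,120:460],(800,330)))
```

```text
t 11.2 tcp [0.4544 0.3431 0.2356] close -1.662 z [ 0.004  0.002 -1.   ] w 0.0546 gf 0.0 F [1.3 0.7 0.6] j [ 0.63  0.35  1.67 -0.    1.12  2.29]
scene blade_case_centre [(0.54, [0.546, -0.183, 0.011])]
scene steel_weight_centre [(0.85, [0.449, 0.337, 0.024])]
scene tape_measure_centre [(0.93, [0.556, 0.428, 0.033])]
top blade_case_centre [(0.66, [0.546, -0.182, 0.012])]
top steel_weight_centre []
top tape_measure_centre [(0.72, [0.559, 0.432, 0.03])]
blade in well c 0.5452 -0.1846 long 112 short 112 longdir 1.33 ztop 0.0251 434
blade c 0.5461 -0.1817 med [ 0.5536 -0.1798  0.0186] size 104 24 dir -0.093 pca -0.106 200
weight c 0.3971 0.2385 med [0.3958 0.2363 0.5898] size 32 12 dir 0.62 pca 0.514 64
```

View pics/c2.png

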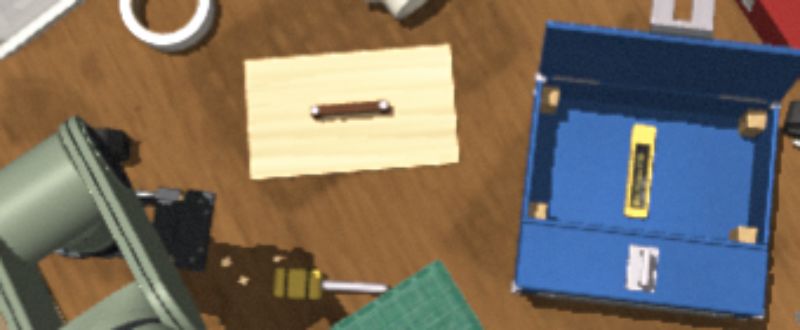

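Request:
arm_command:
  deltas: "-0.6 -0.5 -3 0 0 0;0 0 -4 0 0 0;0 0 -3 0 0 0;0 0 -2 0 0 0;0 0 -1 0 0 0;0 0 0 0 0 0"

```text
time_s: 12.2
tool_pos: [0.449, 0.3349, 0.1052]
tcp_rot: [-0.0, 0.999, -0.047, 0.0]
force: [0.7, 0.5, -0.1]
gripper_width: 0.0549
gripper_force: 0.0
```

Request:
arm_command:
  deltas: "0 0 0 0 0 0;0 0 0 0 0 0;0 0 0 0 0 0;0 0 0 0 0 0;0 0 0 0 0 0"
  hand: 0

```text
time_s: 12.7
tool_pos: [0.449, 0.3365, 0.1047]
tcp_rot: [-0.001, 0.999, -0.046, 0.001]
force: [0.9, 3.3, 0.6]
gripper_width: 0.0192
gripper_force: 30.0
```

Request:
arm_command:
  deltas: "0 0 2 0 0 0;0 0 3 0 0 0;0 0 4 0 0 0;0 0 4 0 0 0;0 0 4 0 0 0;0 0 2 0 0 0"

```text
time_s: 13.3
tool_pos: [0.4487, 0.3358, 0.2967]
tcp_rot: [-0.001, 0.999, -0.046, 0.001]
force: [1.2, 0.9, -5.2]
gripper_width: 0.019
gripper_force: 30.1
```

Run:
```python
from h import *
st();find(['steel_weight_centre'])
```

```text
t 13.3 tcp [0.4487 0.3358 0.2967] close -1.663 z [ 0.002  0.001 -1.   ] w 0.019 gf 30.1 F [ 1.2  0.9 -5.2] j [ 0.62  0.29  1.59 -0.    1.25  2.29]
top steel_weight_centre [(0.48, [0.446, 0.336, 0.218])]
scene steel_weight_centre [(0.91, [0.454, 0.337, 0.218])]
```

Request:
arm_command:
  deltas: "0.6 -3.5 0 0 0 0;0.65 -4.2 0 0 0 0;0.65 -4.2 0 0 0 0;0.65 -4.2 0 0 0 0;0.65 -4.2 0 0 0 0;0.65 -4.2 0 0 0 0;0.65 -4.2 0 0 0 0;0.65 -4.2 0 0 0 0"

```text
time_s: 14.3
tool_pos: [0.4986, 0.005, 0.2913]
tcp_rot: [0.0, 0.999, -0.046, -0.003]
force: [0.6, 0.9, -6.3]
gripper_width: 0.0187
gripper_force: 30.1
```

Request:
arm_command:
  deltas: "0.65 -4.2 0 0 0 0;0.65 -4.2 0 0 0 0;0.65 -4.2 0 0 0 0;0.65 -4.2 0 0 0 0;0.7 -4.2 0 0 0 0;0.7 -4.1 0 0 0 0;0 0 0 0 0 0"

```text
time_s: 15.0
tool_pos: [0.5396, -0.2492, 0.2904]
tcp_rot: [0.001, 0.999, -0.048, -0.002]
force: [-0.5, 0.7, -6.4]
gripper_width: 0.019
gripper_force: 30.0
```

Run:
```python
from h import *
st();find(['steel_weight_centre'])
```

```text
t 15.0 tcp [ 0.5396 -0.2492  0.2904] close -1.668 z [-0.005 -0.001 -1.   ] w 0.019 gf 30.0 F [-0.5  0.7 -6.4] j [-0.45  0.35  1.52 -0.    1.27  1.22]
top steel_weight_centre []
scene steel_weight_centre [(0.67, [0.538, -0.242, 0.212])]
```

Request:
arm_command:
  deltas: "0 0.3 -4 0 0 0;0 0 -4 0 0 0;0 0 -4 0 0 0;0 0 -3 0 0 0;0 0 -1.5 0 0 0;0 0 -1 0 0 0;0 0 0 0 0 0;0 0 0 0 0 0"

```text
time_s: 16.0
tool_pos: [0.5405, -0.241, 0.12]
tcp_rot: [0.0, 0.999, -0.046, 0.001]
force: [0.2, -0.4, -5.3]
gripper_width: 0.0189
gripper_force: 30.0
```

Request:
arm_command:
  deltas: "0 0 -0.4 0 0 0;0 0 -0.3 0 0 0;0 0 0 0 0 0"

```text
time_s: 16.3
tool_pos: [0.5398, -0.2413, 0.1123]
tcp_rot: [0.0, 0.999, -0.046, -0.0]
force: [-0.0, 0.1, -5.3]
gripper_width: 0.0193
gripper_force: 30.0
```

Request:
arm_command:
  deltas: "0 0 0 0 0 0;0 0 0 0 0 0;0 0 0 0 0 0;0 0 2 0 0 0;0 0 4 0 0 0;0 0 4.5 0 0 0;0 0 4.5 0 0 0;0 0 3 0 0 0"
  hand: 0.5

```text
time_s: 17.1
tool_pos: [0.5407, -0.2416, 0.2968]
tcp_rot: [0.001, 0.999, -0.046, 0.003]
force: [0.5, -0.1, 0.4]
gripper_width: 0.0454
gripper_force: 0.0
```

Request:
arm_command:
  deltas: "0.1 4 0 0 0 0.06;0.1 4.6 0 0 0 0.055;0.1 4.6 0 0 0 0;0.1 4.6 0 0 0 0;0.1 4.6 0 0 0 0;0.1 4.6 0 0 0 0;0.1 4.6 0 0 0 0;0.1 4.6 0 0 0 0"
  hand: 1

```text
time_s: 17.9
tool_pos: [0.5478, 0.1226, 0.2932]
tcp_rot: [-0.0, 1.0, 0.011, 0.001]
force: [1.0, -0.0, 0.1]
gripper_width: 0.0909
gripper_force: 0.0
```

Request:
arm_command:
  deltas: "0.1 4.6 0 0 0 0;0.1 4.6 0 0 0 0;0.1 4.6 0 0 0 0;0.1 4.6 0 0 0 0;0.2 4.6 0 0 0 0;0.2 4.6 0 0 0 0;0.2 4 0 0 0 0;0 0 0 0 0 0"

```text
time_s: 18.7
tool_pos: [0.5572, 0.4418, 0.2917]
tcp_rot: [-0.001, 1.0, 0.014, 0.0]
force: [0.3, 0.1, -0.3]
gripper_width: 0.0913
gripper_force: 0.0
```

Run:
```python
from h import *
st();find(['steel_weight_centre','tape_measure_centre'])
```

```text
t 18.7 tcp [0.5572 0.4418 0.2917] close -1.543 z [ 0.     0.003 -1.   ] w 0.0913 gf 0.0 F [ 0.3  0.1 -0.3] j [0.65 0.54 1.21 0.   1.39 2.2 ]
top steel_weight_centre [(0.67, [0.538, -0.242, 0.034]), (0.66, [0.545, -0.185, 0.013])]
top tape_measure_centre [(0.75, [0.557, 0.429, 0.029]), (0.33, [0.406, 0.1, 0.014])]
scene steel_weight_centre [(0.59, [0.722, 0.362, 0.004]), (0.57, [0.542, -0.239, 0.031])]
scene tape_measure_centre [(0.73, [0.558, 0.43, 0.031]), (0.7, [0.763, 0.105, -0.005])]
```

Request:
arm_command:
  deltas: "0.1 -1.1 -4 0 0 0;0 0 -4 0 0 0;0 0 -4 0 0 0;0 0 -3.5 0 0 0;0 0 -2 0 0 0;0 0 -0.8 0 0 0;0 0 0 0 0 0;0 0 0 0 0 0"

```text
time_s: 19.8
tool_pos: [0.5598, 0.4258, 0.111]
tcp_rot: [-0.001, 1.0, 0.011, 0.001]
force: [1.5, -0.2, 1.1]
gripper_width: 0.0915
gripper_force: 0.0
```

Request:
arm_command:
  deltas: "0 0 0 0 0 0;0 0 0 0 0 0;0 0 0 0 0 0;0 0 0 0 0 0;0 0 0 0 0 0"
  hand: 0

```text
time_s: 20.3
tool_pos: [0.5593, 0.4269, 0.1107]
tcp_rot: [-0.001, 1.0, 0.011, 0.001]
force: [-1.0, 3.6, 5.9]
gripper_width: 0.0667
gripper_force: 30.1
```

Request:
arm_command:
  deltas: "0 0 2 0 0 0;0 0 3 0 0 0;0 0 4 0 0 0;0 0 4 0 0 0;0 0 4 0 0 0;0 0 2 0 0 0;0 0 0 0 0 0"

```text
time_s: 21.0
tool_pos: [0.5598, 0.4256, 0.3024]
tcp_rot: [-0.001, 1.0, 0.011, 0.002]
force: [0.4, 0.1, -2.4]
gripper_width: 0.0664
gripper_force: 30.0
```

Run:
```python
from h import *
st();find(['tape_measure_centre'])
```

```text
t 21.0 tcp [0.5598 0.4256 0.3024] close -1.548 z [ 0.005  0.002 -1.   ] w 0.0664 gf 30.0 F [ 0.4  0.1 -2.4] j [ 0.63  0.52  1.22 -0.    1.4   2.18]
top tape_measure_centre [(0.59, [0.73, -0.199, 0.255])]
scene tape_measure_centre [(0.81, [0.556, 0.422, 0.218]), (0.21, [0.543, -0.244, 0.032])]
```

Request:
arm_command:
  deltas: "-0.1 -4 0 0 0 -0.06;0 -4.2 0 0 0 -0.055;-0.1 -4.2 0 0 0 0;0 -4.2 0 0 0 0;-0.1 -4.2 0 0 0 0;0 -4.2 0 0 0 0;-0.1 -4.2 0 0 0 0;0 -4.2 0 0 0 0"

```text
time_s: 22.0
tool_pos: [0.5538, 0.0898, 0.2972]
tcp_rot: [0.001, 0.999, -0.046, -0.002]
force: [0.8, -0.0, -2.6]
gripper_width: 0.0668
gripper_force: 30.0
```

Request:
arm_command:
  deltas: "-0.1 -4.2 0 0 0 0;-0.1 -4.2 0 0 0 0;-0.1 -4.2 0 0 0 0;-0.1 -4.2 0 0 0 0;0 -4.2 0 0 0 0;0 -0.5 -3 0 0 0;0 0 0 0 0 0;0 0 0 0 0 0"

```text
time_s: 22.8
tool_pos: [0.5502, -0.1229, 0.2678]
tcp_rot: [-0.001, 0.999, -0.046, -0.002]
force: [0.1, -0.2, -2.0]
gripper_width: 0.0663
gripper_force: 30.0
```

Run:
```python
from h import *
st();find(['tape_measure_centre'])
```

```text
t 22.8 tcp [ 0.5502 -0.1229  0.2678] close -1.663 z [-0.004  0.001 -1.   ] w 0.0663 gf 30.0 F [ 0.1 -0.2 -2. ] j [-0.24  0.32  1.63  0.    1.2   1.42]
top tape_measure_centre []
scene tape_measure_centre [(0.76, [0.551, -0.126, 0.191]), (0.69, [0.624, -0.195, 0.115])]
```

Request:
arm_command:
  deltas: "0 0 -4 0 0 0;0 0 -4 0 0 0;0 0 -3 0 0 0;0 0 -2 0 0 0;0 0 -1.2 0 0 0;0 0 -0.7 0 0 0;0 0 0 0 0 0;0 0 0 0 0 0"

```text
time_s: 23.8
tool_pos: [0.5517, -0.1233, 0.1214]
tcp_rot: [0.0, 0.999, -0.046, 0.001]
force: [0.6, 0.1, -1.4]
gripper_width: 0.0664
gripper_force: 30.0
```

Request:
arm_command:
  deltas: "0 0 -0.3 0 0 0;0 0 -0.1 0 0 0;0 0 0 0 0 0"

```text
time_s: 24.1
tool_pos: [0.5512, -0.1234, 0.1168]
tcp_rot: [0.0, 0.999, -0.046, 0.001]
force: [-0.2, 0.6, 0.3]
gripper_width: 0.0667
gripper_force: 30.0
```

Request:
arm_command:
  deltas: "0 0 0 0 0 0;0 0 0 0 0 0;0 0 0 0 0 0;0 0 2 0 0 0;0 0 4 0 0 0;0 0 4.5 0 0 0;0 0 4.5 0 0 0;0 0 3 0 0 0"
  hand: 0.86

```text
time_s: 24.9
tool_pos: [0.5515, -0.1234, 0.3]
tcp_rot: [0.0, 0.999, -0.046, 0.002]
force: [0.6, 1.4, -0.3]
gripper_width: 0.0785
gripper_force: 0.0
```

Request:
arm_command:
  deltas: "0 3 0 0 0 0;0 3 0 0 0 0.135;0.4 2.5 0 0 0 0.135;0.4 2.5 0 0 0 0.135;0.4 2.5 0 0 0 0.135;0.4 2.5 0 0 0 0.135;0.4 2.5 0 0 0 0.135;0.4 2.5 0 0 0 0.135"
  hand: 0.5

```text
time_s: 25.7
tool_pos: [0.575, 0.0877, 0.2964]
tcp_rot: [0.0, 0.909, 0.416, 0.0]
force: [-0.2, 0.6, 0.5]
gripper_width: 0.0456
gripper_force: 0.0
```

Request:
arm_command:
  deltas: "0.5 1 0 0 0 0.135;0.5 1 0 0 0 0.135;0.5 1 0 0 0 0.135;0.5 1 0 0 0 0.135;0.5 1 0 0 0 0.135;0.5 1.1 0 0 0 0.135;0 0 0 0 0 0"

```text
time_s: 26.4
tool_pos: [0.6053, 0.1487, 0.296]
tcp_rot: [-0.0, 0.673, 0.739, 0.0]
force: [-0.4, -1.0, -0.4]
gripper_width: 0.0456
gripper_force: 0.0
```

Run:
```python
from h import *
st();find(['board_grip'],['scene']);im,P=find(['board_grip','tape_measure_centre','steel_weight_centre','pin_grip','pin_tip','lid_edge','hasp_hinge','hasp_tip'],['top'])
seg(im,P,(215,190,325,265),'ply','board');seg(im,P,(300,200,470,300),'yellow','blade')
rect(P,(.551,-.123),.045,.055,.08,'tape')
save('c3',cv2.resize(im[170:320,200:480],(800,430)))
```

```text
t 26.4 tcp [0.6053 0.1487 0.296 ] close 0.093 z [ 0.  0. -1.] w 0.0456 gf 0.0 F [-0.4 -1.  -0.4] j [0.22 0.39 1.44 0.   1.31 0.13]
scene board_grip [(0.98, [0.609, 0.15, 0.027]), (0.29, [0.588, -0.425, -0.001])]
top board_grip [(0.56, [0.608, 0.152, 0.029])]
top tape_measure_centre [(0.93, [0.549, -0.122, 0.033])]
top steel_weight_centre [(0.82, [0.535, -0.242, 0.036])]
top pin_grip []
top pin_tip [(0.5, [0.545, -0.182, 0.005])]
top lid_edge [(0.94, [0.64, -0.191, 0.28]), (0.47, [0.545, -0.185, 0.003])]
top hasp_hinge [(0.81, [0.649, -0.194, 0.276]), (0.49, [0.536, -0.244, 0.033])]
top hasp_tip [(0.92, [0.729, -0.199, 0.249]), (0.58, [0.643, -0.193, 0.276])]
board c 0.6198 0.0739 med [0.6614 0.0673 0.0062] size 138 88 dir 0.126 pca 0.753 584
blade c 0.5451 -0.1816 med [ 0.5517 -0.1798  0.0193] size 102 24 dir -0.102 pca -0.102 200
tape c 0.5531 -0.1211 long 63 short 32 longdir -1.564 ztop 0.0705 249
```

View pics/c3.png

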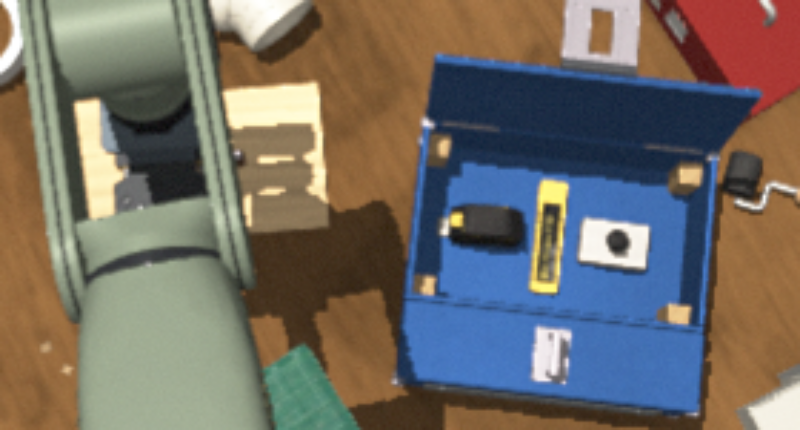

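Request:
arm_command:
  deltas: "0.2 0.1 -4 0 0 0;0 0 -4 0 0 0;0 0 -4 0 0 0;0 0 -4 0 0 0;0 0 -3 0 0 0;0 0 -1.4 0 0 0;0 0 0 0 0 0;0 0 0 0 0 0"

```text
time_s: 27.75
tool_pos: [0.6079, 0.1489, 0.0935]
tcp_rot: [0.001, 0.674, 0.739, 0.001]
force: [-0.0, -0.2, 0.4]
gripper_width: 0.0457
gripper_force: 0.0
```

Request:
arm_command:
  deltas: "0 0 0 0 0 0;0 0 0 0 0 0;0 0 0 0 0 0;0 0 0 0 0 0;0 0 0 0 0 0"
  hand: 0

```text
time_s: 28.25
tool_pos: [0.607, 0.1487, 0.0927]
tcp_rot: [0.0, 0.674, 0.739, 0.0]
force: [-0.7, -0.6, 2.5]
gripper_width: 0.0119
gripper_force: 30.0
```

Request:
arm_command:
  deltas: "0 0 2 0 0 0;0 0 3 0 0 0;0 0 4 0 0 0;0 0 4 0 0 0;0 0 4 0 0 0;0 0 4 0 0 0;0 0 2 0 0 0;0 0 0 0 0 0"

```text
time_s: 29.05
tool_pos: [0.6078, 0.1489, 0.3254]
tcp_rot: [0.002, 0.674, 0.739, 0.003]
force: [0.5, 0.2, -3.1]
gripper_width: 0.0118
gripper_force: 30.0
```

Run:
```python
from h import *
st();find(['board_grip'],['scene']);im,P=find(['board_grip'],['top'])
hsv=cv2.cvtColor(im,cv2.COLOR_RGB2HSV)
m=(hsv[...,2]>190)&(hsv[...,1]<150)&(hsv[...,0]>12)&(hsv[...,0]<32)&(P[...,2]>.1)&(P[...,2]<.3)&(P[...,0]>.4)&(P[...,0]<.8)&(abs(P[...,1]-.15)<.2)
q=P[m];print(len(q),q.min(0),q.max(0));A=np.c_[q[:,:2]-q[:,:2].mean(0),np.ones(len(q))];print('plane',np.linalg.lstsq(A,q[:,2],rcond=None)[0])
```

```text
t 29.05 tcp [0.6078 0.1489 0.3254] close 0.092 z [ 0.006  0.001 -1.   ] w 0.0118 gf 30.0 F [ 0.5  0.2 -3.1] j [0.22 0.38 1.39 0.   1.37 0.13]
scene board_grip [(0.69, [0.608, 0.152, 0.26]), (0.53, [0.721, 0.362, 0.004])]
top board_grip []
1295 [0.52842289 0.03001758 0.10014592] [0.7949389  0.26680226 0.24381144]
plane [-0.05542061 -0.02332702  0.23431485]
```

Request:
arm_command:
  deltas: "-1.3 -1 0 0 0 -0.031;-1.3 -2 0 -0.002 -0.025 -0.031;-1.3 -2 0 -0.002 -0.025 -0.031;-1.3 -2 0 -0.002 -0.025 -0.031;-1.3 -2 0 -0.002 -0.025 -0.031;-1.2 -2 0 -0.002 -0.025 -0.03;0 -2 0 -0.002 -0.025 0;0 -2 0 0 0 0"

```text
time_s: 30.05
tool_pos: [0.5282, -0.0019, 0.3203]
tcp_rot: [0.057, 0.737, 0.672, 0.046]
force: [0.1, -0.8, -2.2]
gripper_width: 0.0116
gripper_force: 30.0
```

Request:
arm_command:
  deltas: "0 -3 0 0 0 0;0 -3 0 0 0 0;0 -3 0 0 0 0;0 -3 0 0 0 0;0 -3 0 0 0 0;0 -2 0 0 0 0;0 -1.2 0 0 0 0;0 0 0 0 0 0"

```text
time_s: 30.85
tool_pos: [0.5295, -0.1842, 0.3207]
tcp_rot: [0.057, 0.738, 0.671, 0.047]
force: [0.3, -0.1, -3.2]
gripper_width: 0.012
gripper_force: 30.0
```

Run:
```python
from h import *
st();im,P=find(['board_grip'],['scene']);
find(['board_grip','lid_edge','staple_loop'],['top']);save('s4',im)
```

```text
t 30.85 tcp [ 0.5295 -0.1842  0.3207] close -0.095 z [ 0.145 -0.021 -0.989] w 0.012 gf 30.0 F [ 0.3 -0.1 -3.2] j [-0.37  0.22  1.64  0.04  1.14 -0.29]
scene board_grip [(0.84, [0.54, -0.185, 0.256])]
top board_grip []
top lid_edge [(0.8, [0.643, -0.193, 0.276])]
top staple_loop [(0.75, [0.431, -0.176, 0.135])]
```

View pics/s4.png

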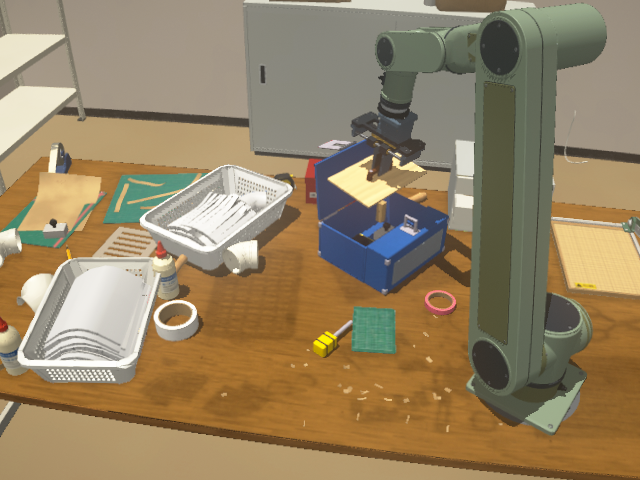

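Request:
arm_command:
  deltas: "0 0 -2 0 0 0;0 0 -3 0 0 0;0 0 -2.5 0 0 0;0 0 -1 0 0 0;0 0 0 0 0 0;0 0 0 0 0 0"

```text
time_s: 31.75
tool_pos: [0.5308, -0.1833, 0.2385]
tcp_rot: [0.059, 0.737, 0.672, 0.048]
force: [-0.5, -0.6, -2.8]
gripper_width: 0.0116
gripper_force: 30.0
```

```bash
cat >> h.py <<'E'
S0=np.array([.4302,-.1745]);yaw=-.093
def case(P):
    a=np.array([np.cos(yaw),np.sin(yaw)]);b=np.array([-a[1],a[0]]);d=P[...,:2]-S0
    return np.stack([d@a*1000-81,d@b*1000,P[...,2]*1000],-1)
def plymask(im): 
    h=cv2.cvtColor(im,cv2.COLOR_RGB2HSV);return (h[...,2]>130)&(h[...,1]<165)&(h[...,1]>40)&(h[...,0]>10)&(h[...,0]<32)
E
python3 - <<'E'
from h import *
st()
for c in ['scene','top']:
    im,P=look('t'+c,c);C=case(P)
    m=plymask(im)&(C[...,2]>85)&(C[...,2]<190)&(abs(C[...,0]-35)<95)&(abs(C[...,1])<140)
    n,l,s,_=cv2.connectedComponentsWithStats(m.astype(np.uint8));
    q=C[l==1+np.argmax(s[1:,4])];print(c,len(q),np.percentile(q,[0.5,99.5],axis=0).round(1))
    A=np.c_[q[:,:2]-[35,0],np.ones(len(q))];print(np.linalg.lstsq(A,q[:,2],rcond=None)[0].round(3))
    # case box walls by blue
    h=cv2.cvtColor(im,cv2.COLOR_RGB2HSV);b=(h[...,0]>100)&(h[...,0]<125)&(h[...,1]>120)&(C[...,2]>108)&(C[...,2]<125)&(abs(C[...,1])<145)&(C[...,0]<100)&(C[...,0]>-130)
    q=C[b];print('case',np.percentile(q,[.5,99.5],axis=0).round(1))
E
```

```text
t 31.75 tcp [ 0.5308 -0.1833  0.2385] close -0.092 z [ 0.15  -0.022 -0.988] w 0.0116 gf 30.0 F [-0.5 -0.6 -2.8] j [-0.37  0.28  1.77  0.04  0.94 -0.3 ]
scene 2321 [[ -36.3 -113.5  135.8]
 [ 115.1  120.1  167.1]]
[1.22000e-01 7.00000e-03 1.51946e+02]
case [[-118.6 -107.8  109.3]
 [  86.6  133.2  124.8]]
top 1869 [[-32.7  27.8 114.9]
 [112.6 118.6 168.7]]
[ 1.12000e-01 -1.70000e-02  1.53772e+02]
case [[-115.4 -128.4  108.4]
 [  83.9  131.2  124.9]]
```

Request:
arm_command:
  deltas: "-0.1 0 -1.5 0 0 0;0 0 -1.5 0 0 0;0 0 -1.5 0 0 0;0 0 -1 0 0 0;0 0 0 0 0 0;0 0 0 0 0 0"

```text
time_s: 32.45
tool_pos: [0.5295, -0.1835, 0.1831]
tcp_rot: [0.059, 0.737, 0.671, 0.048]
force: [0.1, -0.0, -3.6]
gripper_width: 0.0116
gripper_force: 30.0
```

Request:
arm_command:
  deltas: "0 0 -0.5 0 0 0;0 0 -0.3 0 0 0;0 0 -0.3 0 0 0;0 0 0 0 0 0;0 0 0 0 0 0"

```text
time_s: 32.95
tool_pos: [0.5292, -0.1835, 0.1717]
tcp_rot: [0.058, 0.737, 0.671, 0.048]
force: [-0.1, -1.6, -0.5]
gripper_width: 0.0118
gripper_force: 30.0
```

Run:
```python
from h import *
st()
c='scene';im,P=look('t'+c,c);C=case(P)
m=plymask(im)&(C[...,2]>65)&(C[...,2]<150)&(abs(C[...,0]-35)<70)&(abs(C[...,1])<120)
n,l,s,_=cv2.connectedComponentsWithStats(m.astype(np.uint8));
q=C[l==1+np.argmax(s[1:,4])];print(c,len(q),np.percentile(q,[0.5,99.5],axis=0).round(1))
A=np.c_[q[:,:2]-[35,0],np.ones(len(q))];print(np.linalg.lstsq(A,q[:,2],rcond=None)[0].round(3))
```

```text
t 32.95 tcp [ 0.5292 -0.1835  0.1717] close -0.093 z [ 0.149 -0.022 -0.989] w 0.0118 gf 30.0 F [-0.1 -1.6 -0.5] j [-0.37  0.35  1.86  0.05  0.78 -0.31]
scene 1353 [[ -15.5 -113.    75.8]
 [  99.6  103.3  107.3]]
[1.3900e-01 1.0000e-02 8.7275e+01]
```

Request:
arm_command:
  deltas: "0 0 0 0 0 0;0 0 0 0 0 0;0 0 0 0 0 0;0 0 0 0 0 0;0 0 0 0 0 0"
  hand: 0.5

```text
time_s: 33.5
tool_pos: [0.529, -0.1833, 0.1713]
tcp_rot: [0.058, 0.737, 0.671, 0.048]
force: [0.7, 1.0, -0.0]
gripper_width: 0.0449
gripper_force: 0.0
```

Request:
arm_command:
  deltas: "-0.1 0 1 0 0 0;-0.3 0 2 0 0 0;-0.5 0 3 0 0 0;-0.5 0 4 0 0 0;0 0 4 0 0 0;0 0 2 0 0 0"

```text
time_s: 34.1
tool_pos: [0.5156, -0.1836, 0.3363]
tcp_rot: [0.061, 0.737, 0.671, 0.049]
force: [-0.1, 0.4, 0.1]
gripper_width: 0.0454
gripper_force: 0.0
```

Run:
```python
from h import *
st()
for c in ['scene','top']:
    im,P=look('t'+c,c);C=case(P)
    m=plymask(im)&(C[...,2]>55)&(C[...,2]<150)&(abs(C[...,0]-35)<78)&(abs(C[...,1])<122)
    n,l,s,_=cv2.connectedComponentsWithStats(m.astype(np.uint8));
    q=C[l==1+np.argmax(s[1:,4])];print(c,len(q),np.percentile(q,[0.5,99.5],axis=0).round(1))
    A=np.c_[q[:,:2]-[35,0],np.ones(len(q))];print(np.linalg.lstsq(A,q[:,2],rcond=None)[0].round(3))
    print(models.landmark_of(c,'board_grip')[:1])
```

```text
t 34.1 tcp [ 0.5156 -0.1836  0.3363] close -0.093 z [ 0.155 -0.024 -0.988] w 0.0454 gf 0.0 F [-0.1  0.4  0.1] j [-0.38  0.19  1.64  0.04  1.16 -0.3 ]
scene 1571 [[ -14.3 -120.5   66. ]
 [ 108.9   87.6  109.4]]
[-3.200e-02  2.100e-02  7.792e+01]
[{'at': [0.5417, -0.1845, 0.0989], 'confidence': 0.77}]
top 1936 [[-36.2  14.7  67.4]
 [101.3 118.8  85.2]]
[-1.0000e-03  0.0000e+00  7.6379e+01]
[{'at': [0.5417, -0.183, 0.0964], 'confidence': 0.57}]
```

Request:
arm_command:
  deltas: "0 1 2 0.002 0.025 0;2 1.3 2 0.002 0.025 0;3 1.4 1 0.002 0.025 0;3.5 1.4 0.5 0.002 0.025 0;3.5 1.4 0 0.002 0.025 0;3.5 1.4 0 0.004 0.025 0;2.5 0 0 0 0 0;0 0 0 0 0 0"
  hand: 0

```text
time_s: 35.1
tool_pos: [0.6974, -0.1035, 0.3812]
tcp_rot: [0.0, 0.739, 0.674, -0.005]
force: [-0.1, 0.4, -0.7]
gripper_width: 0.0002
gripper_force: 0.0
```

Run:
```python
from h import *
st();find(['lid_edge','hasp_hinge','hasp_tip','pin_grip','pin_tip','lid_hinge'])
```

```text
t 35.1 tcp [ 0.6974 -0.1035  0.3812] close -0.091 z [-0.007 -0.006 -1.   ] w 0.0002 gf 0.0 F [-0.1  0.4 -0.7] j [-0.16  0.51  1.04 -0.01  1.59 -0.07]
top lid_edge [(0.59, [0.643, -0.194, 0.28])]
top hasp_hinge []
top hasp_tip [(0.59, [0.731, -0.202, 0.254])]
top pin_grip [(0.53, [0.412, 0.198, 0.012])]
top pin_tip [(0.94, [0.404, 0.1, 0.014])]
top lid_hinge []
scene lid_edge [(0.56, [0.645, -0.197, 0.276])]
scene hasp_hinge [(0.66, [0.646, -0.194, 0.275])]
scene hasp_tip [(0.72, [0.73, -0.204, 0.251])]
scene pin_grip [(0.71, [0.407, 0.199, 0.016])]
scene pin_tip [(0.74, [0.404, 0.1, 0.018]), (0.74, [0.627, -0.192, 0.118])]
scene lid_hinge []
```

Request:
arm_command:
  deltas: "0 0 -2.5 0 0 0;0 0 -2.8 0 0 0;-1.5 0.1 0 0 0 0;-1.5 0.1 0 0 0 0;-1.3 0.1 0 0 0 0;-1.3 0.1 0 0 0 0;-1.3 0.1 0 0 0 0;0 0 0 0 0 0"

```text
time_s: 36.6
tool_pos: [0.625, -0.0992, 0.3338]
tcp_rot: [0.002, 0.739, 0.674, -0.003]
force: [-0.0, 0.3, 0.3]
gripper_width: 0.0006
gripper_force: 0.0
```

Run:
```python
from h import *
st();find(['lid_edge','hasp_tip'])
```

```text
t 36.6 tcp [ 0.625  -0.0992  0.3338] close -0.093 z [-0.001 -0.008 -1.   ] w 0.0006 gf 0.0 F [-0.   0.3  0.3] j [-0.17  0.39  1.35 -0.01  1.4  -0.08]
top lid_edge [(0.79, [0.604, -0.191, 0.279]), (0.53, [0.43, -0.175, 0.137])]
top hasp_tip [(0.73, [0.692, -0.193, 0.279])]
scene lid_edge [(0.95, [0.603, -0.191, 0.274]), (0.36, [0.626, -0.195, 0.116])]
scene hasp_tip []
```

Request:
arm_command:
  deltas: "-1.3 0.1 -0.6 0 0 0;-1.3 0.1 -0.4 0 0 0;-1.2 0.1 -0.6 0 0 0;-1.2 0.1 -0.6 0 0 0;-1.1 0.1 -0.8 0 0 0;-1.1 0.1 -0.8 0 0 0;-0.9 0.1 -1 0 0 0;-0.9 0.1 -1 0 0 0"

```text
time_s: 37.7
tool_pos: [0.5364, -0.0915, 0.2755]
tcp_rot: [0.003, 0.739, 0.674, -0.002]
force: [1.5, -0.3, 0.4]
gripper_width: 0.0003
gripper_force: 0.7
```

Request:
arm_command:
  deltas: "-0.7 0.1 -1.2 0 0 0;-0.7 0.1 -1.2 0 0 0;-0.4 0 -1.3 0 0 0;-0.4 0 -1.3 0 0 0;-0.2 0 -1.3 0 0 0;-0.2 0 -0.8 0 0 0;0 0 0 0 0 0"

```text
time_s: 38.4
tool_pos: [0.5094, -0.0892, 0.2032]
tcp_rot: [0.001, 0.739, 0.674, -0.004]
force: [0.1, -0.5, 0.7]
gripper_width: 0.0004
gripper_force: 0.0
```

Run:
```python
from h import *
st();find(['lid_edge','hasp_hinge','hasp_tip'])
```

```text
t 38.4 tcp [ 0.5094 -0.0892  0.2032] close -0.093 z [-0.004 -0.007 -1.   ] w 0.0004 gf 0.0 F [ 0.1 -0.5  0.7] j [-0.19  0.31  1.83 -0.01  1.01 -0.09]
top lid_edge [(0.63, [0.466, -0.18, 0.124])]
top hasp_hinge [(0.84, [0.465, -0.18, 0.123])]
top hasp_tip [(0.68, [0.484, -0.178, 0.213]), (0.67, [0.435, -0.178, 0.134])]
scene lid_edge []
scene hasp_hinge [(0.64, [0.463, -0.176, 0.124])]
scene hasp_tip [(0.47, [0.481, -0.176, 0.21]), (0.36, [0.429, -0.177, 0.136])]
```

Press it the rest of the way down, then lift.

Request:
arm_command:
  deltas: "0 0 -0.4 0 0 0;0 0 -0.3 0 0 0;0 0 -0.2 0 0 0;0 0 0 0 0 0"

```text
time_s: 39.2
tool_pos: [0.5101, -0.0893, 0.1984]
tcp_rot: [0.003, 0.739, 0.674, -0.002]
force: [-5.4, 1.2, 21.1]
gripper_width: 0.0005
gripper_force: 10.6
```

Request:
arm_command:
  deltas: "0 0 2 0 0 0;0 0 4 0 0 0;0 0 4 0 0 0;0.3 -3.3 0 0 0 0;0.3 -3.4 0 0 0 0;0 0 -2 0 0 0;0 0 -1 0 0 0;0 0 0 0 0 0"

```text
time_s: 40.0
tool_pos: [0.5149, -0.1558, 0.2633]
tcp_rot: [0.0, 0.739, 0.674, -0.004]
force: [0.4, -0.1, 0.7]
gripper_width: 0.0006
gripper_force: 0.0
```

Run:
```python
from h import *
st();find(['hasp_hinge','hasp_tip','staple_loop'])
```

```text
t 40.0 tcp [ 0.5149 -0.1558  0.2633] close -0.093 z [-0.006 -0.006 -1.   ] w 0.0006 gf 0.0 F [ 0.4 -0.1  0.7] j [-0.31  0.28  1.69 -0.01  1.17 -0.22]
top hasp_hinge [(0.61, [0.466, -0.177, 0.122]), (0.51, [0.588, -0.428, -0.0])]
top hasp_tip [(0.39, [0.479, -0.178, 0.208]), (0.26, [0.402, 0.101, 0.013])]
top staple_loop [(0.75, [0.43, -0.177, 0.135])]
scene hasp_hinge [(0.75, [0.46, -0.176, 0.123])]
scene hasp_tip [(0.72, [0.477, -0.179, 0.202]), (0.66, [0.766, 0.106, -0.004])]
scene staple_loop [(0.85, [0.428, -0.177, 0.132])]
```

Request:
arm_command:
  deltas: "-1.2 0.1 0 0 0 0;-1.3 0.1 0 0 0 0;-1.3 0.1 0 0 0 0;-1 0.1 -0.1 0 0 0;-1 0.1 -0.1 0 0 0;-0.8 0.1 -0.5 0 0 0;-0.8 0.1 -0.5 0 0 0;0 0 0 0 0 0"

```text
time_s: 41.2
tool_pos: [0.4403, -0.149, 0.2523]
tcp_rot: [0.001, 0.739, 0.674, -0.004]
force: [-0.0, -0.1, 0.7]
gripper_width: 0.0002
gripper_force: 0.0
```

Run:
```python
from h import *
st();find(['hasp_tip','lid_edge'])
```

```text
t 41.2 tcp [ 0.4403 -0.149   0.2523] close -0.093 z [-0.004 -0.007 -1.   ] w 0.0002 gf 0.0 F [-0.  -0.1  0.7] j [-0.35  0.18  1.87 -0.01  1.1  -0.25]
top hasp_tip []
top lid_edge []
scene hasp_tip [(0.44, [0.418, -0.176, 0.192])]
scene lid_edge [(0.78, [0.466, -0.177, 0.116])]
```

Request:
arm_command:
  deltas: "-0.7 0.1 -0.7 0 0 0;-0.7 0.1 -0.7 0 0 0;-0.5 0 -0.9 0 0 0;-0.5 0 -0.9 0 0 0;-0.2 0 -0.9 0 0 0;-0.2 0 -0.5 0 0 0;0 0 0 0 0 0"

```text
time_s: 42.2
tool_pos: [0.4133, -0.1472, 0.2063]
tcp_rot: [0.001, 0.739, 0.674, -0.003]
force: [0.3, -0.5, -0.2]
gripper_width: 0.0004
gripper_force: 0.0
```

Request:
arm_command:
  deltas: "0 0 -0.3 0 0 0;0 0 -0.2 0 0 0;0 0 0 0 0 0"

```text
time_s: 42.5
tool_pos: [0.4142, -0.1474, 0.2025]
tcp_rot: [0.003, 0.739, 0.674, -0.003]
force: [-0.4, 0.4, 1.3]
gripper_width: 0.0005
gripper_force: 0.4
```

Request:
arm_command:
  deltas: "0 0 -0.2 0 0 0;0 0 -0.1 0 0 0;0 0 0 0 0 0"

```text
time_s: 42.8
tool_pos: [0.4142, -0.1474, 0.2019]
tcp_rot: [0.003, 0.739, 0.674, -0.003]
force: [-4.6, 2.1, 20.2]
gripper_width: 0.0003
gripper_force: 10.4
```

Request:
arm_command:
  deltas: "0 0 1.5 0 0 0;0 0 3.5 0 0 0;0 2 2 0 0 0.05;0 4 0 0 0 0;0 4.5 0 0 0 0;0 4.5 0 0 0 0;0 4.5 0 0 0 0;-0.1 4.5 0 0 0 0"
  hand: 0

```text
time_s: 43.6
tool_pos: [0.4128, 0.0945, 0.2694]
tcp_rot: [0.003, 0.722, 0.692, -0.002]
force: [0.9, -0.5, 0.2]
gripper_width: 0.0004
gripper_force: 0.0
```

Request:
arm_command:
  deltas: "-0.2 4.5 0 0 0 0;-0.2 4.5 -1.5 0 0 0;0 1.6 -3 0 0 0;0 0 0 0 0 0;0 0 0 0 0 0"
  hand: 0.7

```text
time_s: 44.1
tool_pos: [0.4088, 0.1986, 0.2241]
tcp_rot: [0.002, 0.722, 0.692, -0.004]
force: [0.2, 0.6, 1.2]
gripper_width: 0.0374
gripper_force: 0.0
```

Run:
```python
from h import *
st();im,P=find(['pin_grip','pin_tip'],['scene'])
C=case(P)
save('s5',im)
im,P=find(['pin_grip','pin_tip','hasp_tip','hasp_hinge','lid_edge'],['top']);C=case(P)
for n,(x,y) in dict(lid=(0,80),lid2=(0,-80),lidmid=(80,0),arm=(-75,20),tab=(-115,0),deck=(-80,80)).items():
    m=(abs(C[...,0]-x)<8)&(abs(C[...,1]-y)<8)&(C[...,2]>90);print(n,np.round(np.median(C[m][:,2]),1),m.sum())
```

```text
t 44.1 tcp [0.4088 0.1986 0.2241] close -0.042 z [-0.002 -0.009 -1.   ] w 0.0374 gf 0.0 F [0.2 0.6 1.2] j [ 0.43  0.19  1.93 -0.01  1.03  0.48]
scene pin_grip [(0.86, [0.411, 0.198, 0.016])]
scene pin_tip [(0.78, [0.406, 0.098, 0.018])]
top pin_grip [(0.5, [0.408, 0.196, 0.014])]
top pin_tip [(0.55, [0.404, 0.1, 0.014])]
top hasp_tip [(0.55, [0.38, -0.168, 0.12]), (0.47, [0.462, -0.177, 0.122])]
top hasp_hinge [(0.89, [0.465, -0.179, 0.12])]
top lid_edge [(0.83, [0.464, -0.174, 0.119])]
lid 121.9 40
lid2 122.4 42
lidmid 122.1 39
arm 126.1 43
tab 124.9 42
deck 119.9 38
```

View pics/s5.png

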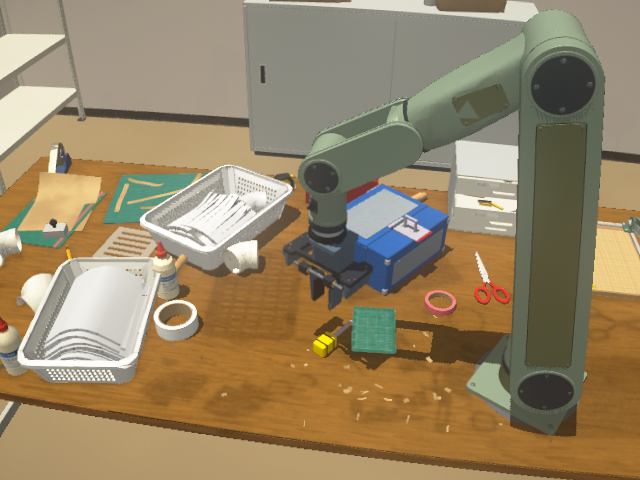

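Request:
arm_command:
  deltas: "0 0 -3 0 0 0;0 0 -3.5 0 0 0;0 0 -3.5 0 0 0;0 0 -2.5 0 0 0;0 0 -1.6 0 0 0;0 0 0 0 0 0;0 0 0 0 0 0"

```text
time_s: 45.25
tool_pos: [0.4093, 0.1987, 0.0836]
tcp_rot: [0.003, 0.722, 0.692, -0.003]
force: [0.3, 1.0, -0.1]
gripper_width: 0.0637
gripper_force: 0.0
```

Request:
arm_command:
  deltas: "0 0 0 0 0 0;0 0 0 0 0 0;0 0 0 0 0 0;0 0 0 0 0 0;0 0 0 0 0 0"
  hand: 0

```text
time_s: 45.75
tool_pos: [0.4091, 0.1988, 0.0837]
tcp_rot: [0.003, 0.722, 0.692, -0.003]
force: [-0.9, -0.7, 2.4]
gripper_width: 0.0323
gripper_force: 30.0
```

Request:
arm_command:
  deltas: "0 0 2 0 0 0;0 0 3 0 0 0;0 0 4 0 0 0;0 0 4 0 0 0;0 0 2 0 0 0;0 0 0 0 0 0;0 0 0 0 0 0"

```text
time_s: 46.45
tool_pos: [0.4083, 0.1984, 0.2325]
tcp_rot: [0.002, 0.722, 0.692, -0.003]
force: [-0.1, -0.1, -1.5]
gripper_width: 0.032
gripper_force: 30.0
```

Run:
```python
from h import *
st();find(['pin_grip','pin_tip'])
```

```text
t 46.45 tcp [0.4083 0.1984 0.2325] close -0.043 z [-0.002 -0.008 -1.   ] w 0.032 gf 30.0 F [-0.1 -0.1 -1.5] j [ 0.43  0.18  1.92 -0.01  1.05  0.48]
top pin_grip []
top pin_tip [(0.64, [0.402, 0.1, 0.162])]
scene pin_grip [(0.83, [0.404, 0.198, 0.165])]
scene pin_tip []
```

Request:
arm_command:
  deltas: "0.4 -2 0 0 0 -0.025;0.5 -3.5 0 0 0 -0.025;0.5 -4 0 0 0 0;0.5 -4 0 0 0 0;0.5 -4 0 0 0 0;0.5 -4 0 0 0 0;0.4 -3.3 0 0 0 0;0 0 0 0 0 0"

```text
time_s: 47.55
tool_pos: [0.4423, -0.0524, 0.2328]
tcp_rot: [0.003, 0.741, 0.672, -0.003]
force: [0.3, 0.4, -0.6]
gripper_width: 0.0316
gripper_force: 30.0
```

Request:
arm_command:
  deltas: "0 0 -1.3 0 0 0;0 0 -1.3 0 0 0;0 0 0 0 0 0;0 0 0 0 0 0"

```text
time_s: 47.95
tool_pos: [0.4418, -0.0487, 0.2071]
tcp_rot: [0.002, 0.739, 0.674, -0.003]
force: [0.7, 0.0, -2.7]
gripper_width: 0.0319
gripper_force: 30.0
```

Run:
```python
from h import *
st();im,P=find(['pin_grip','pin_tip','staple_loop'],['scene'])
C=case(P)
save('s6',cv2.resize(im[160:320,280:480],(750,600),interpolation=cv2.INTER_CUBIC))
im,P=find(['pin_grip','pin_tip','staple_loop'],['top']);C=case(P)
m=(abs(C[...,0]+81)<25)&(C[...,1]>20)&(C[...,1]<95)&(C[...,2]>132)&(C[...,2]<155)
q=C[m];print(len(q))
for y0 in range(20,95,10):
    s=q[(q[:,1]>=y0)&(q[:,1]<y0+10)]
    if len(s): print(y0,s.mean(0).round(1),len(s))
m=(abs(C[...,0]+81)<30)&(abs(C[...,1])<8)&(C[...,2]>145)&(C[...,2]<170);print('staple',C[m].mean(0).round(1),C[m].min(0).round(1),C[m].max(0).round(1))
```

```text
t 47.95 tcp [ 0.4418 -0.0487  0.2071] close -0.092 z [-0.002 -0.007 -1.   ] w 0.0319 gf 30.0 F [ 0.7  0.  -2.7] j [-0.13  0.2   1.98 -0.01  0.97 -0.03]
scene pin_grip [(0.73, [0.441, -0.048, 0.142])]
scene pin_tip []
scene staple_loop [(0.64, [0.426, -0.175, 0.134])]
top pin_grip []
top pin_tip [(0.57, [0.432, -0.148, 0.138])]
top staple_loop [(0.75, [0.429, -0.173, 0.135]), (0.19, [0.627, -0.191, 0.117])]
29
20 [-85.6  28.1 139.5] 4
30 [-78.8  35.4 145.6] 16
40 [-80.2  43.1 146.4] 9
staple [-80.4   0.9 157.2] [-98.8  -3.4 149.7] [-62.2   4.7 166.3]
```

View pics/s6.png

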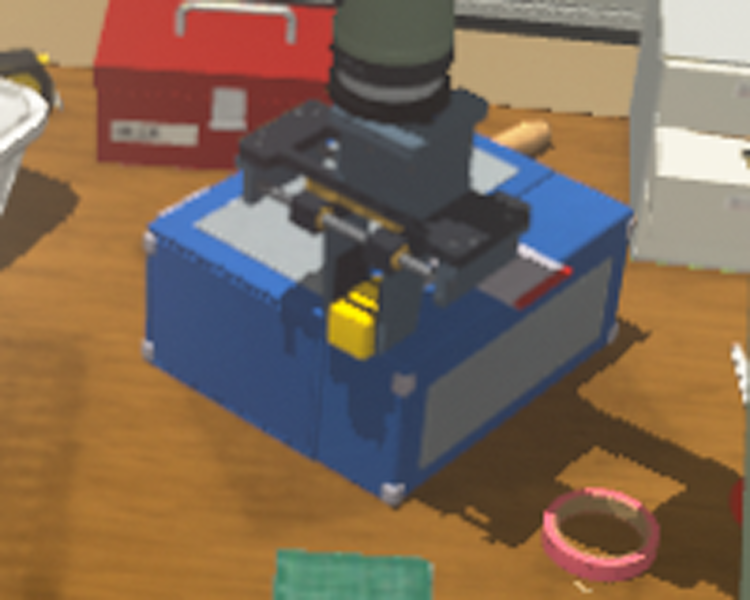

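Request:
arm_command:
  deltas: "-0.1 -1 -0.1 0 0 0;-0.1 -1 0 0 0 0;-0.1 -1 0 0 0 0;-0.1 -1 0 0 0 0;0 0 0 0 0 0"

```text
time_s: 48.85
tool_pos: [0.4378, -0.0907, 0.2063]
tcp_rot: [0.003, 0.74, 0.673, -0.003]
force: [-0.8, 0.5, -1.9]
gripper_width: 0.0319
gripper_force: 30.0
```

Run:
```python
from h import *
st();im,P=find(['pin_grip','pin_tip'],['top'])
```

```text
t 48.85 tcp [ 0.4378 -0.0907  0.2063] close -0.095 z [-0.001 -0.008 -1.   ] w 0.0319 gf 30.0 F [-0.8  0.5 -1.9] j [-0.23  0.2   1.97 -0.01  0.97 -0.13]
top pin_grip []
top pin_tip []
```

Request:
arm_command:
  deltas: "-0.1 -0.9 0 0 0 0;-0.1 -0.9 0 0 0 0;-0.1 -0.8 0 0 0 0;0 0 0 0 0 0;0 0 -0.2 0 0 0;0 0 0 0 0 0"

```text
time_s: 49.6
tool_pos: [0.4347, -0.1152, 0.204]
tcp_rot: [0.002, 0.739, 0.674, -0.003]
force: [0.7, -0.2, -0.9]
gripper_width: 0.0317
gripper_force: 30.0
```

Run:
```python
from h import *
st();im,P=find(['pin_grip','pin_tip'],['scene']);C=case(P)
find(['pin_grip','pin_tip'],['top'])
```

```text
t 49.6 tcp [ 0.4347 -0.1152  0.204 ] close -0.093 z [-0.002 -0.007 -1.   ] w 0.0317 gf 30.0 F [ 0.7 -0.2 -0.9] j [-0.28  0.21  1.97 -0.01  0.96 -0.18]
scene pin_grip [(0.67, [0.431, -0.116, 0.14]), (0.32, [0.767, 0.104, -0.004])]
scene pin_tip [(0.55, [0.466, -0.179, 0.116])]
top pin_grip []
top pin_tip []
```

Request:
arm_command:
  deltas: "0 0 0 0 0 0;0 0 0 0 0 0;0 0 0 0 0 0;0 0 0 0 0 0;0 0 2 0 0 0;0 0 4 0 0 0;0 0 4 0 0 0;0 0 4 0 0 0"
  hand: 0.6

```text
time_s: 50.7
tool_pos: [0.4347, -0.1152, 0.3458]
tcp_rot: [0.002, 0.739, 0.674, -0.003]
force: [2.1, -0.7, -0.3]
gripper_width: 0.055
gripper_force: 0.0
```

Request:
arm_command:
  deltas: "-0.5 4 0 0 0 0;-0.5 4 0 0 0 0;-0.5 4 0 0 0 0;-0.5 4 0 0 0 0;-0.5 4 0 0 0 0;-0.5 4 0 0 0 0;-0.5 4 0 0 0 0;0 0 0 0 0 0"

```text
time_s: 51.5
tool_pos: [0.3993, 0.1683, 0.3443]
tcp_rot: [0.002, 0.737, 0.676, -0.002]
force: [0.5, -0.4, -0.0]
gripper_width: 0.0548
gripper_force: 0.0
```

Run:
```python
from h import *
st();im,P=find(['pin_grip','pin_tip','lid_edge'],['scene'])
save('s7',cv2.resize(im[160:320,280:480],(750,600),interpolation=cv2.INTER_CUBIC))
im,P=find(['pin_grip','pin_tip','lid_edge','hasp_tip'],['top']);C=case(P)
print('pin tip/grip case', [case(np.array(models.landmark_of('top',t)[0]['at'])).round(0) for t in ('pin_grip','pin_tip') if models.landmark_of('top',t)])
for n,(x,y) in dict(lidL=(-30,90),lidR=(-30,-90),deckL=(-65,100),deckR=(-65,-100),tab=(-115,0),tabR=(-115,-20)).items():
    m=(abs(C[...,0]-x)<8)&(abs(C[...,1]-y)<8)&(C[...,2]>90);print(n,np.round(np.median(C[m][:,2]),1))
```

```text
t 51.5 tcp [0.3993 0.1683 0.3443] close -0.087 z [-0.001 -0.006 -1.   ] w 0.0548 gf 0.0 F [ 0.5 -0.4 -0. ] j [ 0.38  0.06  1.76 -0.    1.32  0.46]
scene pin_grip [(0.74, [0.435, -0.115, 0.137])]
scene pin_tip [(0.75, [0.427, -0.214, 0.138])]
scene lid_edge [(0.66, [0.467, -0.177, 0.116])]
top pin_grip [(0.61, [0.435, -0.118, 0.132])]
top pin_tip [(0.95, [0.424, -0.214, 0.132])]
top lid_edge [(0.68, [0.463, -0.179, 0.118])]
top hasp_tip [(0.76, [0.381, -0.17, 0.12])]
pin tip/grip case [array([-81.,  57., 132.]), array([-83., -40., 132.])]
lidL 121.4
lidR 121.5
deckL 119.5
deckR 119.7
tab 123.5
tabR 124.6
```

View pics/s7.png

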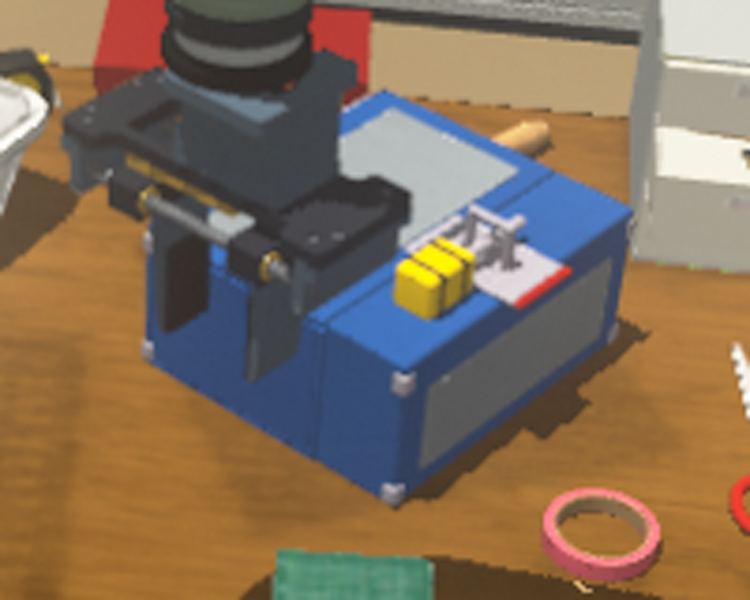

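```bash
python3 -c "
from bench import arm
print(arm.job_done())"
```

```text
the job is handed in; nothing more can be done
None
```

The case is packed and I've handed the job in: blade case, steel weight and tape measure are in the well (no beech block was on the near bench), with the board flat over them, the lid closed, the hasp flat and the pin about 40 mm past the staple; the hand-in gave no verdict back.

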